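Set out the lid that the template calls for

TASK

One cedar template lies on the iron faceplate: take the finished lid of that same size out of the oak stand and lean it on the sloping easel for waxing, resting on both brass pegs with its flat back against the slats and its domed face outward. The pegs may be clamped at any height, so let the lid down gently until it rests on them before you let go; do not drop it, let it slide or press it hard. Leave the other two lids in their grooves and everything else where it is.

Things in the scene. Friction and masses are not known exactly. Their poses are not given: they have to be found in the camera images.
- stand: slotted oak stand, 214 x 104 mm, origin under its centre. Two low rails (tops 56 mm above the bench, 37 mm either side of its x axis) are cut by three grooves across x, 14.5 mm wide and 22 mm deep, at x = -66, 0 and +66 mm; a finished lid stands upright in each, its domed face to the stand's +x
- easel: fixed oak easel, base board 150 x 116 x 16 mm, origin under it. Two brass pegs (12 mm thick, 24 mm either side of the middle, 34 mm out of the face) sit on a bar clamped anywhere from 22 to 52 mm up the face: its place is not reported, look or feel for it. A lid of radius R resting on both pegs has its centre sqrt((R+6)^2 - 24^2) mm above them
- easel_face: the easel's sloping face: two slats 125 mm long, 14 mm wide, 37 mm either side of the middle, with an open 60 mm gap between, leaning 30 degrees from upright. Origin at the foot of the face, in its plane, midway, 18 mm above the bench; x points out of the face (away and up), y across, z up the slope
- faceplate: round cast iron lathe faceplate lying on the bench, 144 mm across, top 22 mm up, origin under its centre; one cedar template lies on it
- lid_small: turned mulberry lid, 94 mm across, 12 mm thick at the rim, back flat, with a 5 mm high dome of 42 mm across on the other face (the outer 26 mm of the radius is flat). Origin at its centre, mid-thickness; x is its axis and points out of the domed face. Upright in the stand its centre is 70 mm above the bench
- lid_mid: turned mulberry lid, 110 mm across, 12 mm thick at the rim, back flat, with a 5 mm high dome of 58 mm across on the other face (the outer 26 mm of the radius is flat). Origin at its centre, mid-thickness; x is its axis and points out of the domed face. Upright in the stand its centre is 80 mm above the bench
- lid_large: turned mulberry lid, 126 mm across, 12 mm thick at the rim, back flat, with a 5 mm high dome of 74 mm across on the other face (the outer 26 mm of the radius is flat). Origin at its centre, mid-thickness; x is its axis and points out of the domed face. Upright in the stand its centre is 89 mm above the bench
- template_small: loose cedar lid template, a plain flat disc 94 mm across and 6 mm thick, origin under its centre; one of the three lies on the faceplate, the two others on a plank at the back of the bench
- template_mid: loose cedar lid template, a plain flat disc 110 mm across and 6 mm thick, origin under its centre; one of the three lies on the faceplate, the two others on a plank at the back of the bench
- template_large: loose cedar lid template, a plain flat disc 126 mm across and 6 mm thick, origin under its centre; one of the three lies on the faceplate, the two others on a plank at the back of the bench
- bowl_blank: squat mulberry bowl blank, 124 mm across, 78 mm high; a bystander
- caliper: brass outside caliper lying flat, about 150 x 80 x 10 mm; a bystander
- cork_block: pale cork sanding block, 60 x 110 x 35 mm; a bystander
- gouge: turning gouge lying down, 290 mm long, wooden handle; a bystander
- mallet: hammer lying down; a bystander
- wax_jar: jar of wax, 68 mm across, 70 mm high; a bystander
There are look-alikes about, which are no part of the job. Leave any red look-alike of the lid_small alone.

How it is judged (in metres and radians):
On the way:
1. the lid as large as the template on the faceplate is lifted clear of the stand's grooves (60 mm or more) (((horizontal distance between template_small and faceplate below 0.05 m and height (world z) of lid_small above 0.13018 m) or (horizontal distance between template_mid and faceplate below 0.05 m and height (world z) of lid_mid above 0.140098 m) or (horizontal distance between template_large and faceplate below 0.05 m and height (world z) of lid_large above 0.149399 m))), for 0.1 s.
At the end, for the whole second after the job is handed in: The lid matching the template on the faceplate rests on the easel, dome outward: axis within 0.09 rad of the face normal, centre 2 to 11 mm out of the face, within 10 mm of the middle, at a height the pegs can give (6 mm to spare); the other lids within 12 mm of their start (((horizontal distance between template_small and faceplate below 0.05 m and angle between the x axis of lid_small and the x axis of easel_face, either way round below 0.09 rad and angle between lid_small's own x axis and vertical below 1.3 rad and x of lid_small in the frame of easel_face between 0.002 and 0.011 m and y of lid_small in the frame of easel_face between -0.01 and 0.01 m and z of lid_small in the frame of easel_face between 0.0632546 and 0.105255 m and linear speed of lid_small below 0.01 m/s and distance of each of lid_mid, lid_large from where it was at the start of the episode below 0.012 m) or (horizontal distance between template_mid and faceplate below 0.05 m and angle between the x axis of lid_mid and the x axis of easel_face, either way round below 0.09 rad and angle between lid_mid's own x axis and vertical below 1.3 rad and x of lid_mid in the frame of easel_face between 0.002 and 0.011 m and y of lid_mid in the frame of easel_face between -0.01 and 0.01 m and z of lid_mid in the frame of easel_face between 0.0720803 and 0.11408 m and linear speed of lid_mid below 0.01 m/s and distance of each of lid_small, lid_large from where it was at the start of the episode below 0.012 m) or (horizontal distance between template_large and faceplate below 0.05 m and angle between the x axis of lid_large and the x axis of easel_face, either way round below 0.09 rad and angle between lid_large's own x axis and vertical below 1.3 rad and x of lid_large in the frame of easel_face between 0.002 and 0.011 m and y of lid_large in the frame of easel_face between -0.01 and 0.01 m and z of lid_large in the frame of easel_face between 0.0806916 and 0.122692 m and linear speed of lid_large below 0.01 m/s and distance of each of lid_small, lid_mid from where it was at the start of the episode below 0.012 m))); the robot touches nothing.
It fails at once if a lid falls, or slides by itself for more than a few millimetres (over 0.3 m/s with the fingers off it) ((linear speed of lid_small above 0.3 m/s and contact force between the fingers and lid_small below 0.01 N) or (linear speed of lid_mid above 0.3 m/s and contact force between the fingers and lid_mid below 0.01 N) or (linear speed of lid_large above 0.3 m/s and contact force between the fingers and lid_large below 0.01 N)).
It fails at once if a lid is pressed on the easel with more than 30 N (contact force between any of lid_small, lid_mid, lid_large and easel above 30 N).
It fails at once if a template is moved by more than 15 mm (distance of any of template_small, template_mid, template_large from where it was at the start of the episode above 0.015 m).
It fails at once if a bystander is moved by more than 25 mm (distance of any of bowl_blank, caliper, cork_block, gouge, mallet, wax_jar from where it was at the start of the episode above 0.025 m).
It also fails if it takes over 38 s, if anything falls off the work surface, if the arm or the gripper's body presses on something with over 40 N, if the wrist force passes 120 N, or if a joint passes its speed limit or range.

ROBOT

A 6-joint arm with a two-finger parallel gripper is mounted at the origin on the work surface. World frame = base frame: x ahead of the robot, y to its left, z up, the work surface at z = 0. Lengths are in mm, angles in rad, forces in N, time in s.
With the tool pointing down it reaches from about 400 to 925 mm from the base axis. Payload 12.5 kg.
Tool frame: the origin (TCP) lies midway between the tips of the shut fingers; the grasp point (between the pads) lies 19 mm behind it; z points along the fingers, y is the direction in which the jaws open and shut (so a half turn about z gives the same grasp; the last joint's range is limited). The gripper opens to 95 mm and grips with 3 to 60 N. Pads are 20 mm wide; open, the fingers measure 119 mm over their backs; the gripper's body (75 mm by 180 mm) begins 59 mm behind the grasp point.
Start: joints at [1.06, 0.491, 1.559, -0, 1.092, -0.106], TCP at [246.134, 574.516, 176.761] pointing down, gripper open.
Joint ranges: [-3.1, 3.1], [-0.84, 2.19], [0.05, 2.79], [-1.13, 4.28], [0.06, 2.93], [-2.69, 2.69]. Speed limits (rad/s): [2.22, 2.22, 2.79, 3.14, 3.14, 3.14].

INTERFACE

Orientations are given as a unit quaternion [x, y, z, w].
In Python, from plant import arm, telemetry, cams gives the robot as it stands. The module is installed in compiled form; this text tells all that it offers. Calls block until the motion is done:
- arm.reach(position, orientation): joint-space move of the TCP to a pose.
- arm.move_straight(position, ori=None, rate=150, force_limit=None): straight line of the TCP; ori=None keeps the orientation; rate is the mean speed in mm/s. With force_limit (N) it stops when the force on the tool has changed by that much, and returns True; else False.
- arm.move_joints(angles): joint-space move.
- arm.gripper_to(opening, force=None): finger opening in mm; force is the grip in N (None keeps the last); returns when the fingers have stopped.
- arm.dwell(seconds).
- arm.solve_ik(position, orientation): joint angles nearest the present ones, or None.
- telemetry.get_state(): the state.
- cams.capture(name): name is "side" or "top" or "wrist"; returns a dict with "color" (384x512x3 uint8, red, green, blue), "fx", "fy", "cx", "cy" (pixels), "rvec" (rotation vector, rad) and "tvec" (3), from world to camera coordinates, as OpenCV has them. Camera axes: x right, y down, z forward; pixel columns grow to the right and rows downward; lengths in mm; the calibration is good to about 2 mm. A picture is of the moment at which its call begins. There is no depth.
A pose or a line that the arm cannot do raises arm.MotionError and nothing moves.
- arm.close_job(): hands the job in, once; it reports no verdict.
The state is a dict: "time": time; "joints": joint angles; "qvel": joint speeds; "joint_efforts": joint torques, N m; "tcp_pos": TCP position; "orientation": TCP orientation; "ft_force": force on the tool from outside, world axes, zero at the start; "wrist_torque": the same for the moment, N m; "opening": finger opening in mm.
Only numpy, scipy, OpenCV 4.12 (cv2) and the standard library are available. Lean on these libraries where they do the work, as an engineer would, in place of code of your own. Each camera call takes 0.05 s, during which the arm holds its last target.

## Working session

There is one attempt and no reset: what is moved stays moved. The work goes in short steps, each a Python script; the robot and the scene stay as the last script left them, time stands still between calls to the robot, and variables do not carry over. Pictures are saved under pics/ and viewed, and the job is handed in when it is done.

```bash
mkdir -p pics
cat > h.py <<'E'
import numpy as np,cv2,json
from scipy.spatial.transform import Rotation as R
from plant import arm,telemetry,cams
def snap(n,f):
    c=cams.capture(n); cv2.imwrite(f'pics/{f}.png',cv2.cvtColor(c['color'],cv2.COLOR_RGB2BGR))
    np.savez(f'pics/{f}.npz',**c); return c
def load(f): return dict(np.load(f'pics/{f}.npz'))
def crop(f,x0,y0,x1,y1,s,out):
    im=cv2.imread(f'pics/{f}.png')[y0:y1,x0:x1]; cv2.imwrite(f'pics/{out}.png',cv2.resize(im,None,fx=s,fy=s,interpolation=cv2.INTER_CUBIC))
def ray(c,u,v):
    Rm=cv2.Rodrigues(c['rvec'])[0]; t=np.array(c['tvec']).ravel()
    d=Rm.T@np.array([(u-c['cx'])/c['fx'],(v-c['cy'])/c['fy'],1]); return -Rm.T@t,d
def atz(c,u,v,z):
    o,d=ray(c,u,v); return o+d*(z-o[2])/d[2]
def proj(c,P):
    Rm=cv2.Rodrigues(c['rvec'])[0]; q=(Rm@np.atleast_2d(P).T).T+np.array(c['tvec']).ravel()
    return np.c_[q[:,0]/q[:,2]*c['fx']+c['cx'],q[:,1]/q[:,2]*c['fy']+c['cy']]
E
python3 - <<'E'
from h import *
for n in('side','top','wrist'):
    c=snap(n,n+'0'); print(n,c['fx'],c['cx'],c['cy'],ray(c,256,192))
    crop(n+'0',0,0,512,384,1.5,n+'0b')
s=telemetry.get_state();print(s)
E
```

```text
side 494.6778905091252 255.04150103292002 187.77747442814226 (array([  404.36696292, -1047.61293663,   836.54167829]), array([ 0.10289264,  0.81437523, -0.5712116 ]))
top 412.29069467727714 254.30275516886718 191.10456778569724 (array([ 291.41604439,   66.47156457, 1254.15251245]), array([ 0.21539499, -0.00774987, -0.97650735]))
wrist 267.8942739532997 252.06323513498577 193.2636040104514 (array([169.49077977, 607.59843265, 384.35495376]), array([ 0.27307437, -0.10143988, -0.95675417]))
{'time': 0.15, 'joints': array([ 1.06037319e+00,  4.91389081e-01,  1.55928432e+00, -1.12499684e-05,
        1.09170006e+00, -1.05575091e-01]), 'qvel': array([ 0.0008837 , -0.00125682, -0.00184567,  0.00138764, -0.00087856,
        0.00184648]), 'joint_efforts': array([ 1.82553955e-03, -6.12890053e+01, -2.58274609e+01,  6.92627602e-02,
        4.72663972e-02, -9.73490864e-05]), 'tcp_pos': array([246.04645276, 574.31944712, 176.3245493 ]), 'orientation': array([ 2.01041893e-01,  9.79582567e-01, -3.73545257e-04, -1.13596120e-04]), 'ft_force': array([ 0.22665126,  0.27490295, -0.88101622]), 'wrist_torque': array([-0.0012243 , -0.0395212 , -0.04735743]), 'opening': 95.16795174619196}
```

View pics/side0b.png

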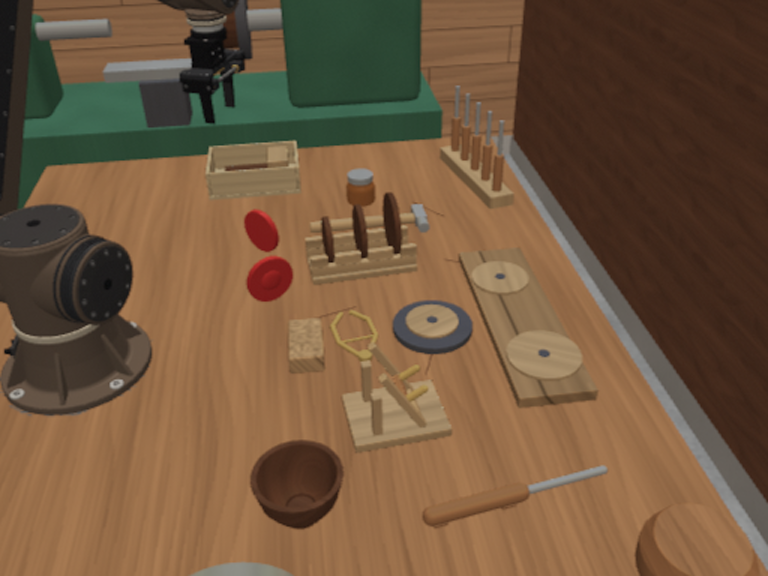

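View pics/top0b.png

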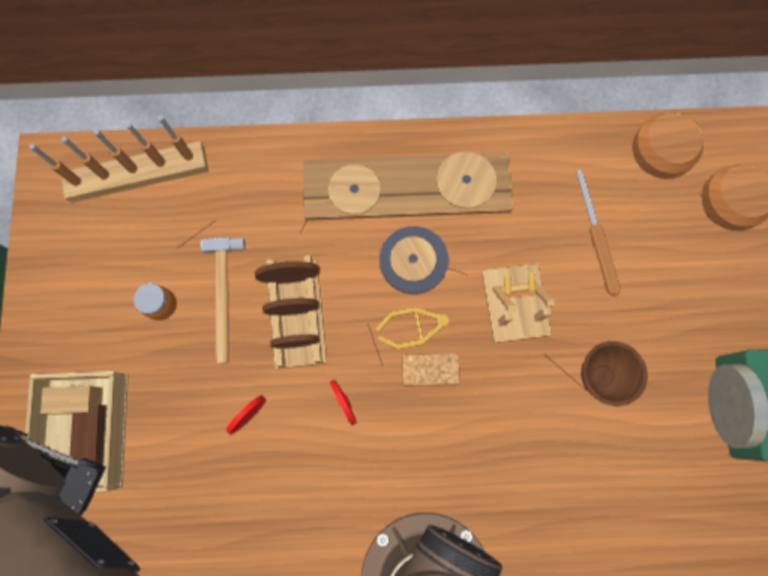

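View pics/wrist0b.png

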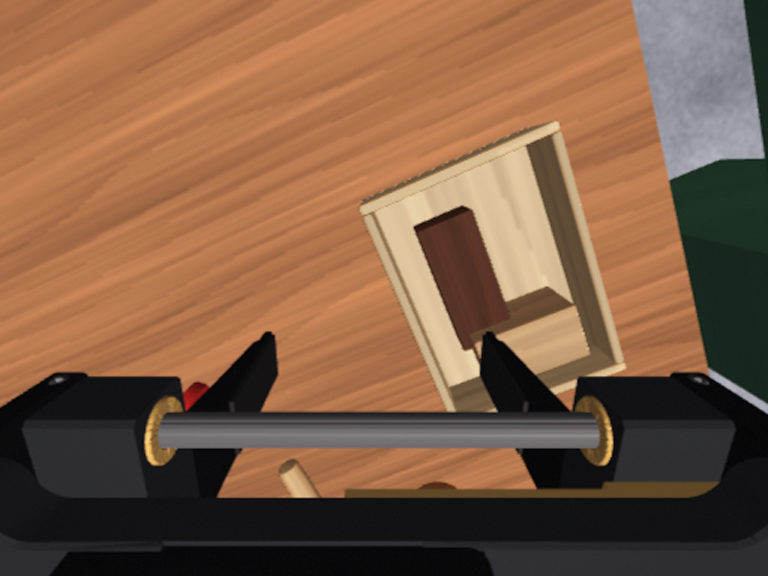

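Run:
```python
from h import *
crop('top0',160,160,230,255,8,'c1'); crop('side0',190,120,290,195,8,'c2')
crop('top0',310,165,380,235,8,'c3'); crop('side0',215,215,315,305,7,'c4')
c=load('top0')
for n,u,v,z in [('fp',413/1.5,259/1.5,22),('temp',413/1.5,258/1.5,28),('standc',296/1.5,312/1.5,50),('easel',518/1.5,303/1.5,16)]: print(n,atz(c,u,v,z))
```

```text
fp [622.03288305  -5.42850014  22.        ]
temp [622.54413945  -5.18285743  28.        ]
standc [515.2557975  232.75595584  50.        ]
easel [ 522.57190259 -214.89481894   16.        ]
```

View pics/c1.png

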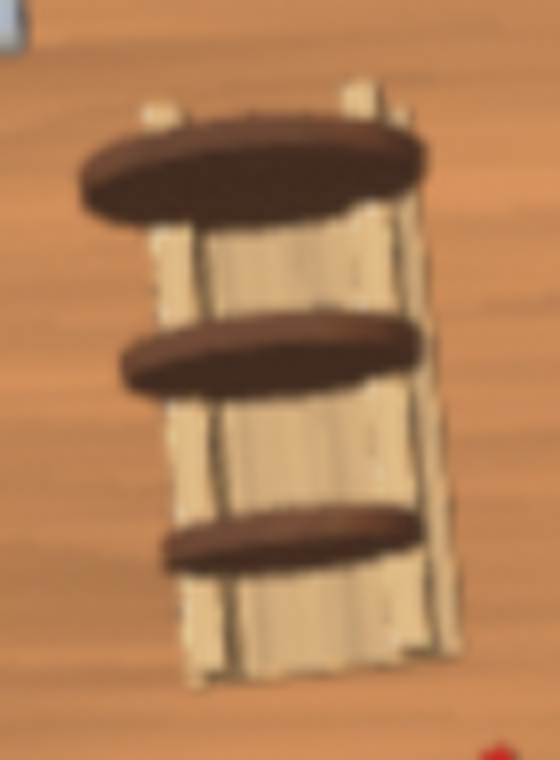

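View pics/c2.png

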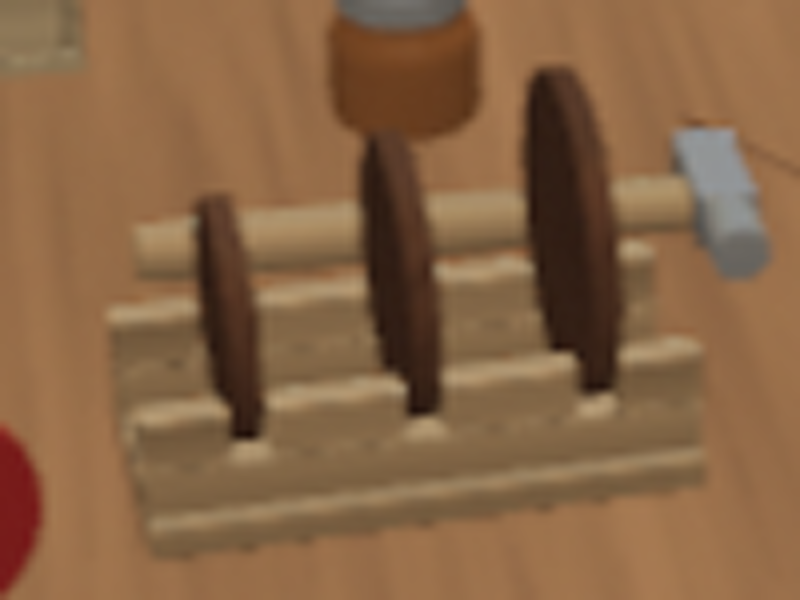

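View pics/c3.png

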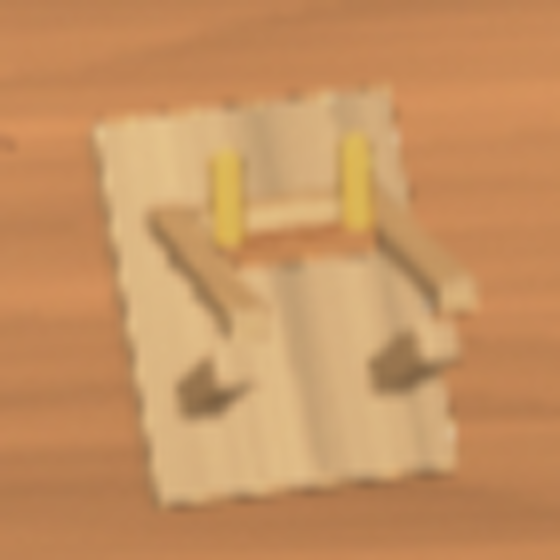

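View pics/c4.png

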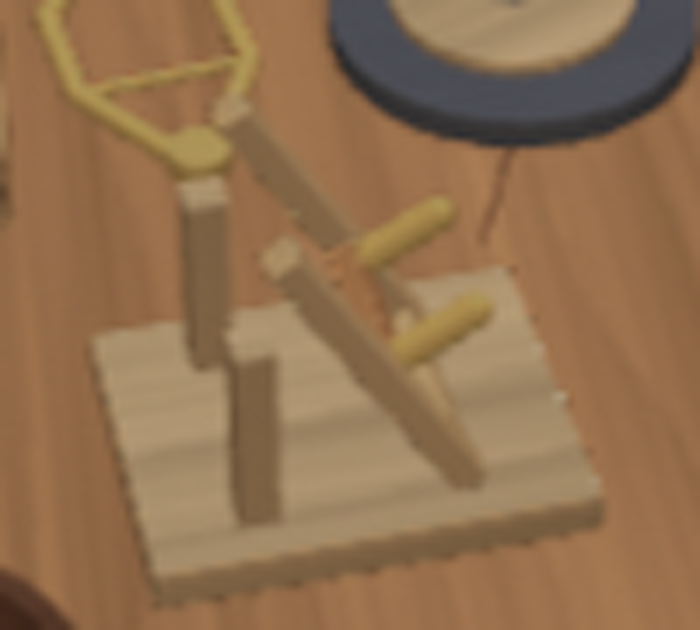

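Run:
```python
from h import *
q=[1,0,0,0]  # x->x, y->-y, z->-z
for p in ([540,232,330],[540,-205,330]):
    print(arm.solve_ik(p,q))
try:
    arm.reach([540,232,330],q); c=snap('wrist','w1'); print(ray(c,256,192)); crop('w1',0,0,512,384,1.5,'w1b')
    arm.reach([540,-205,330],q); c=snap('wrist','w2'); print(ray(c,256,192)); crop('w2',0,0,512,384,1.5,'w2b')
except Exception as e: print(repr(e))
c=snap('top','top1');c=snap('side','side1')
print(telemetry.get_state()['time'])
```

```text
[ 2.93422421e-01  3.23607469e-01  1.42036582e+00 -4.44089210e-16
  1.39761936e+00  1.86421875e+00]
[-4.77164562e-01  3.06915143e-01  1.44470842e+00 -4.44089210e-16
  1.38996909e+00  1.09363176e+00]
(array([624.22721315, 232.71547905, 537.80711478]), array([-0.2911016 , -0.01474919, -0.95670294]))
(array([ 624.68794533, -203.95047344,  538.18022436]), array([-0.29053817, -0.01442758, -0.9568791 ]))
3.7
```

View pics/w1b.png

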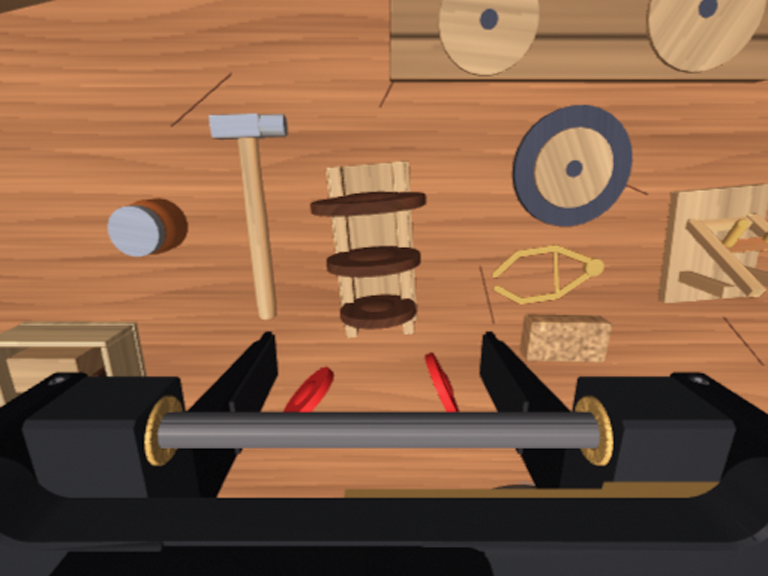

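View pics/w2b.png

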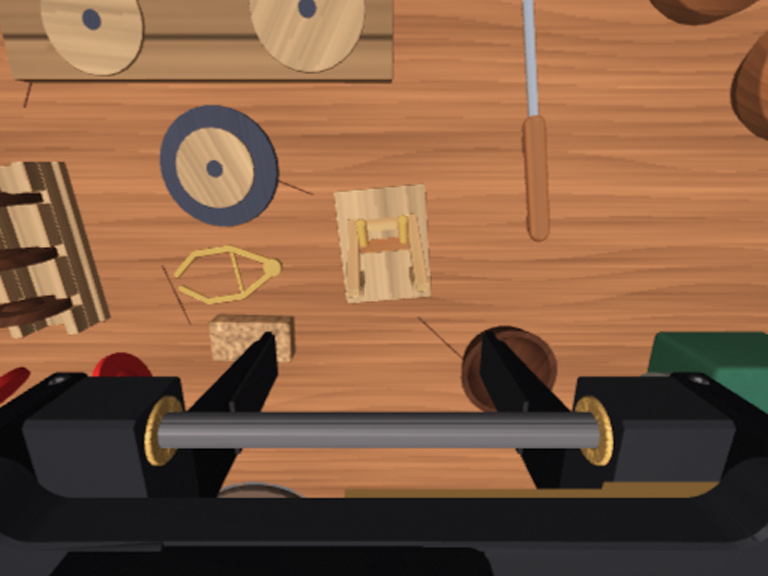

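Run:
```python
from h import *
crop('w1',195,100,295,230,6,'c5'); crop('w2',215,115,295,205,7,'c6')
crop('top1',160,160,230,255,8,'c7')
```

```text
(no output)
```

View pics/c5.png

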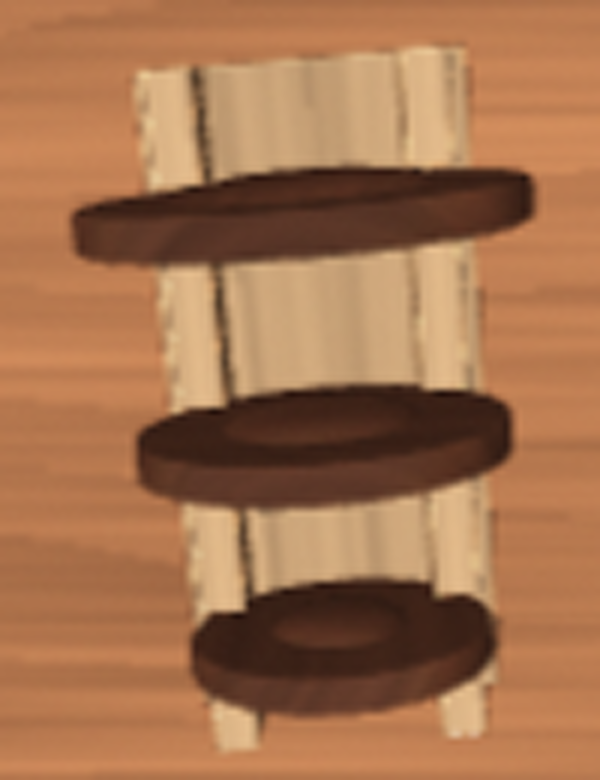

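View pics/c6.png

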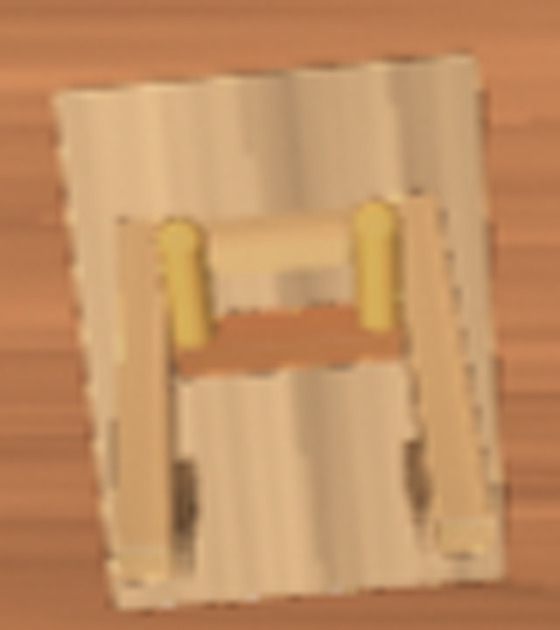

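```bash
cat > fit.py <<'E'
from h import *
from scipy.optimize import minimize,least_squares
S=8
def lidpts(x,y,yaw,r,zc,lo):
    a=np.linspace(0,2*np.pi,181); P=[]
    for t in(-6,6):
        P.append(np.c_[np.full(181,t),r*np.cos(a),r*np.sin(a)])
    P=np.vstack(P)
    if lo: P=P[P[:,2]+zc<57]
    else: P=P[P[:,2]+zc>57]
    c,s=np.cos(yaw),np.sin(yaw)
    return np.c_[x+c*P[:,0]-s*P[:,1],y+s*P[:,0]+c*P[:,1],zc+P[:,2]]
def hull(c,P,sh):
    p=proj(c,P); m=np.zeros(sh,np.uint8); cv2.fillConvexPoly(m,cv2.convexHull(np.round((p+.5)*16*2).astype(np.int32)),1,cv2.LINE_8,4); return m.astype(bool)
views={}
for f in('w1','top1','side1'):
    c=load(f); im=cv2.cvtColor(c['color'],cv2.COLOR_RGB2HSV)
    rgb=cv2.resize(c['color'],None,fx=2,fy=2,interpolation=cv2.INTER_CUBIC).astype(int)
    m=(rgb[...,0]<125)&(rgb[...,1]<70)&(rgb[...,0]>rgb[...,2]+5); views[f]=(c,m)
def cost(p,r,zc,fs,full=False):
    e=[]
    for f in fs:
        c,m=views[f]; h=hull(c,lidpts(*p[:2],p[2],r,zc,False),m.shape); l=hull(c,lidpts(*p[:2],p[2],r,zc,True),m.shape)
        box=cv2.dilate((h|l).astype(np.uint8),np.ones((9,9)))>0
        care=box&~(l&~h); e.append(((h!=m)&care).sum()/max(h.sum(),1))
    return e if full else sum(e)
if __name__=='__main__':
  yaw=0.1
  for name,r,zc,x,y in[('small',47,70,450,227),('mid',55,80,515,233),('large',63,89,580,239)]:
    for fs in(('w1',),('top1',),('side1',),('w1','top1','side1')):
        best=None
        for dx in(-6,0,6):
          for dw in(-.1,0,.1):
            o=minimize(lambda p:cost(p*np.array([1,1,.01]),r,zc,fs),[x+dx,y,100*(yaw+dw)],method='Nelder-Mead',options=dict(initial_simplex=np.array([[x+dx,y,100*(yaw+dw)]]*4)+np.array([[0,0,0],[6,0,0],[0,6,0],[0,0,10]]),xatol=.05,fatol=1e-4))
            if best is None or o.fun<best.fun: best=o
        p=best.x*[1,1,.01]; print(name,fs,np.round(p,3),np.round(cost(p,r,zc,fs,True),3))
E
python3 fit.py
cat > fite.py <<'E'
from h import *
from scipy.optimize import least_squares
def face(p,P):
    x,y,yaw=p[:3]; c,s=np.cos(yaw),np.sin(yaw); P=np.atleast_2d(P)
    n=np.array([c*np.cos(np.pi/6),s*np.cos(np.pi/6),.5]); yy=np.array([-s,c,0]); z=np.cross(n,yy)
    return np.array([x,y,18])+P[:,:1]*n+P[:,1:2]*yy+P[:,2:]*z
def base(p,P):
    x,y,yaw=p[:3]; c,s=np.cos(yaw),np.sin(yaw); P=np.atleast_2d(P); X=P[:,0]+p[4]
    return np.c_[x+c*X-s*P[:,1],y+s*X+c*P[:,1],P[:,2]]
O={'w2':(7,215,115),'side0':(7,215,215),'top0':(8,310,165)}
B=lambda a,b:('b',a,b); 
D={'w2':[('b',75,58,16,55,93),('b',75,-58,16,475,57),('b',-75,-58,16,503,578),('b',-75,58,16,115,608),
 ('s',0,44,125,118,545),('s',0,30,125,166,543),('s',0,-30,125,437,519),('s',0,-44,125,490,516),
 ('p',34,24,0,180,237),('p',34,-24,0,375,217)],
'side0':[('b',75,58,16,508,268),('b',75,-58,16,602,500),('b',-75,-58,16,150,580),('b',-75,58,16,92,340),('p',34,24,0,440,208),('p',34,-24,0,477,304)],
'top0':[('b',75,58,16,95,125),('b',75,-58,16,390,90),('b',-75,-58,16,457,470),('b',-75,58,16,160,505),('p',34,24,0,227,158),('p',34,-24,0,354,140)]}
def res(p,fs=D):
    r=[]
    for f in fs:
        c=load(f);s,ox,oy=O[f]
        for k,a,b,z,u,v in D[f]:
            P=base(p,[a,b,z]) if k=='b' else face(p,[a,b,p[3] if k=='p' else z])
            r.append(proj(c,P)[0]-[ox+(u+.5)/s-.5,oy+(v+.5)/s-.5])
    return np.ravel(r)
if __name__=='__main__':
  for fs in(['w2'],['w2','side0'],['w2','side0','top0']):
    o=least_squares(res,[560,-215,.1,35,-20],kwargs=dict(fs=fs),loss='soft_l1',x_scale=[1,1,.01,1,1]); print(fs,np.round(o.x,3)); print(np.round(o.fun.reshape(-1,2),1).tolist())
E
python3 fite.py
```

```text
small ('w1',) [4.56932e+02 2.33757e+02 8.30000e-02] [0.049]
small ('top1',) [ 4.53924e+02  2.31777e+02 -1.00000e-02] [0.575]
small ('side1',) [4.51738e+02 2.25907e+02 4.20000e-02] [0.101]
small ('w1', 'top1', 'side1') [4.52212e+02 2.33132e+02 4.00000e-02] [0.172 0.588 0.136]
mid ('w1',) [5.22418e+02 2.39157e+02 8.00000e-02] [0.059]
mid ('top1',) [5.19682e+02 2.34952e+02 1.00000e-03] [0.427]
mid ('side1',) [5.16939e+02 2.26942e+02 4.10000e-02] [0.112]
mid ('w1', 'top1', 'side1') [5.18517e+02 2.38994e+02 4.10000e-02] [0.174 0.44  0.168]
large ('w1',) [5.87580e+02 2.44539e+02 7.90000e-02] [0.08]
large ('top1',) [5.84262e+02 2.41255e+02 1.50000e-02] [0.321]
large ('side1',) [5.82995e+02 2.38703e+02 3.20000e-02] [0.08]
large ('w1', 'top1', 'side1') [5.85454e+02 2.45584e+02 5.50000e-02] [0.176 0.34  0.153]
['w2'] [ 5.64538e+02 -2.07385e+02  8.80000e-02  5.60410e+01 -4.06400e+01]
[[-0.5, -0.3], [0.7, -0.6], [0.5, 0.4], [-0.3, 0.7], [-1.0, 0.2], [0.8, -0.2], [-0.6, 0.2], [0.5, -0.1], [-0.3, -0.2], [0.2, 0.2]]
['w2', 'side0'] [ 5.63795e+02 -2.07961e+02  8.50000e-02  5.42680e+01 -4.05500e+01]
[[-0.1, 0.0], [1.0, -0.1], [0.6, 0.8], [-0.2, 0.9], [-0.8, 0.6], [1.1, 0.2], [-0.4, 0.7], [0.8, 0.4], [0.0, -0.4], [0.5, 0.0], [0.2, -0.7], [0.6, -0.6], [0.5, -0.5], [-0.3, -1.1], [1.1, -1.8], [1.3, -1.8]]
['w2', 'side0', 'top0'] [ 5.63706e+02 -2.07790e+02  8.60000e-02  5.39010e+01 -4.02090e+01]
[[-0.2, -0.1], [0.9, -0.3], [0.6, 0.6], [-0.3, 0.8], [-0.8, 0.7], [1.0, 0.3], [-0.5, 0.7], [0.7, 0.4], [-0.1, -0.5], [0.3, -0.1], [0.3, -0.8], [0.7, -0.7], [0.6, -0.6], [-0.2, -1.2], [1.1, -1.7], [1.4, -1.8], [0.0, 0.2], [0.1, 0.0], [0.6, 0.2], [-0.2, 0.6], [0.2, -0.2], [0.6, 0.1]]
```

```bash
cat >> h.py <<'E'
def Q(z,y):
    z=np.array(z,float);z/=np.linalg.norm(z);y=np.array(y,float);y/=np.linalg.norm(y);x=np.cross(y,z)
    return R.from_matrix(np.c_[x,y,z]).as_quat()
def qgrasp(yaw,s): return Q([0,0,-1],[s*np.cos(yaw),s*np.sin(yaw),0])
def faceax(yaw):
    c,s=np.cos(yaw),np.sin(yaw); n=np.array([c*np.cos(np.pi/6),s*np.cos(np.pi/6),.5]); yy=np.array([-s,c,0]); return n,yy,np.cross(n,yy)
def qplace(yaw,s):
    n,yy,z=faceax(yaw); return Q(-z,s*n)
E
python3 - <<'E'
from h import *
from fite import face
p=[564,-208,.086]
for s in(1,-1):
    print(s,[arm.solve_ik([454.5,231,z],qgrasp(.083,s)) for z in(94,250)])
    for zc in(85,97,135,200): print(zc,arm.solve_ik(face(p,[6,0,zc+23])[0],qplace(.086,s)))
E
```

```text
1 [array([ 3.40606175e-01,  4.38696728e-01,  1.92938787e+00, -4.44089210e-16,
        7.73508055e-01,  2.57606175e-01]), array([ 3.40606175e-01,  2.52822188e-01,  1.73277137e+00, -4.44089210e-16,
        1.15599910e+00,  2.57606175e-01])]
85 [-0.71368974  0.37778256  2.14272674  1.01932797  0.43452242 -1.70278639]
97 [-0.7240317   0.35283489  2.14291824  0.97425606  0.45310924 -1.66211262]
135 [-0.75829495  0.27470611  2.13850805  0.849557    0.52092162 -1.55109646]
200 [-0.82266453  0.14696697  2.11358001  0.69553537  0.66288444 -1.41983488]
-1 [None, None]
85 [-0.71368974  0.37778256  2.14272674  1.01932797  0.43452242  1.43880626]
97 [-0.7240317   0.35283489  2.14291824  0.97425606  0.45310924  1.47948003]
135 [-0.75829495  0.27470611  2.13850805  0.849557    0.52092162  1.59049619]
200 [-0.82266453  0.14696697  2.11358001  0.69553537  0.66288444  1.72175777]
```

Run:
```python
from h import *
q=qgrasp(.083,1)
arm.reach([454.5,231,230],q); arm.gripper_to(45,force=15)
c=snap('wrist','w3'); crop('w3',0,0,512,384,1.5,'w3b')
arm.move_straight([454.5,231,145])
c=snap('wrist','w4'); crop('w4',0,0,512,384,1.5,'w4b')
s=telemetry.get_state();print(s['time'],s['tcp_pos'],s['opening'])
print(ray(c,256,192))
```

```text
7.1583 [454.98731195 231.20658101 145.8776934 ] 45.247951638098556
(array([448.29137981, 314.80280095, 353.72672295]), array([ 0.03974101, -0.28804877, -0.95691523]))
```

View pics/w3b.png

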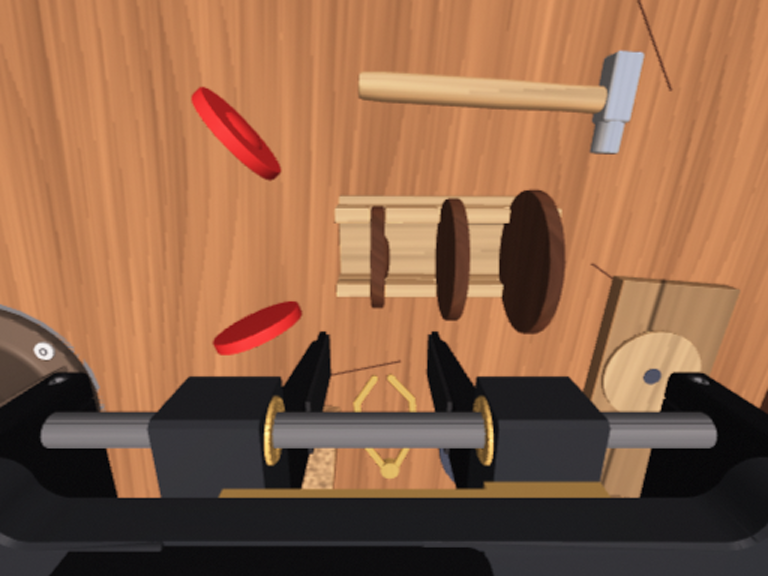

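View pics/w4b.png

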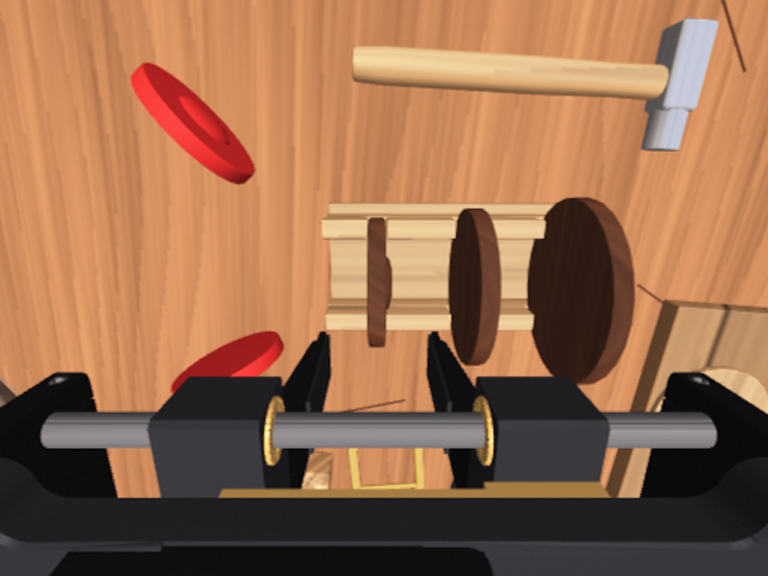

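Run:
```python
from fit import *
for f in('w3','w4','side0','top0'):
    c=load(f); rgb=cv2.resize(c['color'],None,fx=2,fy=2,interpolation=cv2.INTER_CUBIC).astype(int)
    m=(rgb[...,0]<135)&(rgb[...,1]<80)&(rgb[...,0]>rgb[...,2]+8); views[f]=(c,m)
r,zc=47,70
for fs in(('w3',),('w4',),('side0',),('top0',),('w1','w3','w4')):
    best=None
    for dx in(-3,0,3):
      for dw in (4,9):
        o=minimize(lambda p:cost(p*np.array([1,1,.01]),r,zc,fs),[454+dx,231,dw],method='Nelder-Mead',options=dict(initial_simplex=np.array([[454+dx,231,dw]]*4)+np.array([[0,0,0],[6,0,0],[0,6,0],[0,0,7]]),xatol=.05,fatol=1e-4))
        if best is None or o.fun<best.fun: best=o
    p=best.x*[1,1,.01]; print(fs,np.round(p,3),np.round(cost(p,r,zc,fs,True),3))
c=load('w4')
print('mid-of-tips vs tcp', proj(c,telemetry.get_state()['tcp_pos'])*1.5)
crop('w4',190,130,300,240,7,'c8')
```

```text
('w3',) [4.54171e+02 2.33838e+02 7.00000e-02] [0.147]
('w4',) [4.54578e+02 2.33432e+02 8.10000e-02] [0.134]
('side0',) [4.51775e+02 2.31608e+02 6.90000e-02] [0.076]
('top0',) [4.54295e+02 2.34641e+02 4.80000e-02] [0.218]
('w1', 'w3', 'w4') [4.54632e+02 2.33983e+02 8.40000e-02] [0.095 0.151 0.137]
mid-of-tips vs tcp [[377.22734571 323.80950023]]
```

View pics/c8.png

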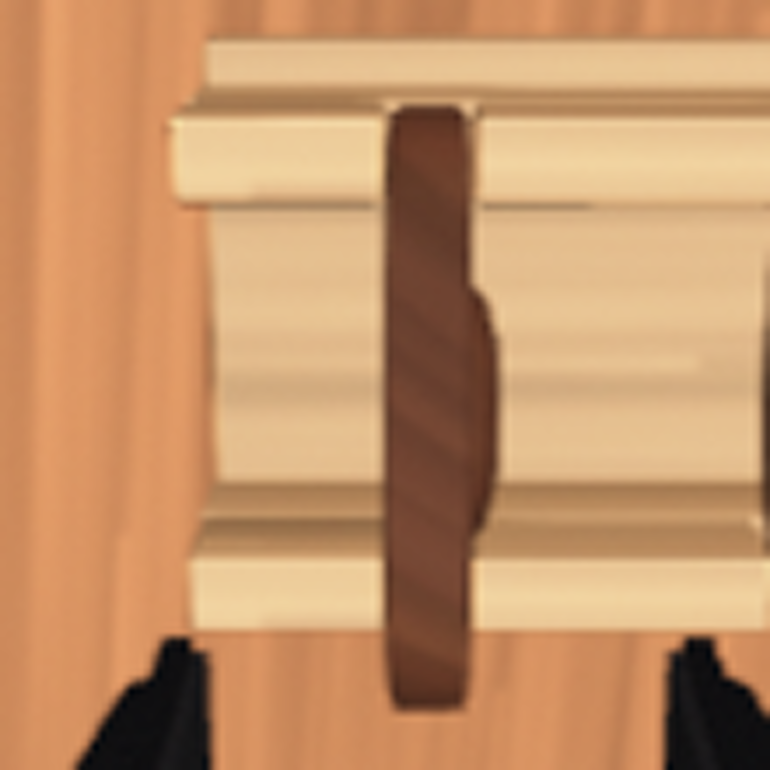

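Run:
```python
from h import *
print(arm.move_straight([453.5,233.5,112],rate=120),arm.move_straight([453.5,233.5,94],rate=60,force_limit=10))
s=telemetry.get_state();print(s['time'],s['tcp_pos'],s['ft_force'])
arm.gripper_to(5,force=20)
s=telemetry.get_state();print(s['time'],s['tcp_pos'],s['opening'],s['ft_force'],s['wrist_torque'])
c=snap('wrist','w5'); crop('w5',0,0,512,384,1.5,'w5b')
```

```text
False False
8.0333 [453.4039147  233.43158057  93.74189317] [ 0.16469699  0.91321002 -0.00681113]
8.8833 [453.4893156  233.50618844  93.99249822] 4.984505209649068 [-0.27618536  0.66378453  0.13447791] [-0.04420664  0.05184492  0.02549   ]
```

View pics/w5b.png

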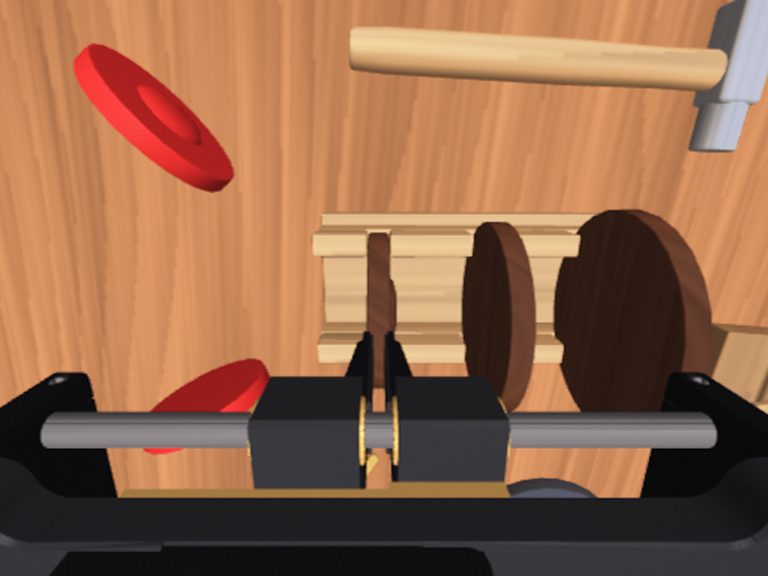

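Run:
```python
from h import *
crop('w5',220,150,290,270,6,'c9')
arm.gripper_to(0,force=20)
s=telemetry.get_state();print(s['time'],s['tcp_pos'],s['opening'],s['ft_force'],s['wrist_torque'])
c=snap('wrist','w6'); crop('w6',220,150,290,270,6,'c10')
a=cv2.imread('pics/c9.png');b=cv2.imread('pics/c10.png');cv2.imwrite('pics/c11.png',cv2.resize(np.hstack([a,b]),None,fx=.8,fy=.8))
```

```text
9.2833 [453.48246596 233.50635834  93.99219597] 0.1987111427496436 [-0.57542943  0.2159845  -1.03391026] [-0.05772345  0.01680127  0.01642888]
```

View pics/c11.png

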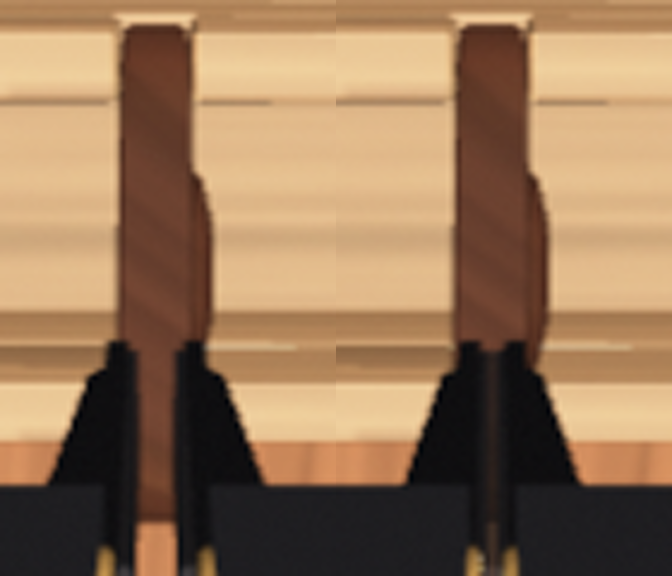

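Run:
```python
from fit import *
c=load('w4')
for v in(158,592): print('rail',atz(c,190+300/7,130+v/7,56))
c=load('w5')
print(ray(c,256,192)); print('tcp',proj(c,[453.5,233.5,94]),'grasp',proj(c,[453.5,233.5,113]))
print('lid top',proj(c,[453.5,233.5,117]),'ends',proj(c,[[450,280,70],[457,187,70]]))
c=load('side0')
for f in('w3','w4','side0','top0','w5'):
    c=load(f); rgb=cv2.resize(c['color'],None,fx=2,fy=2,interpolation=cv2.INTER_CUBIC).astype(int)
    m=(rgb[...,0]<135)&(rgb[...,1]<80)&(rgb[...,0]>rgb[...,2]+8); views[f]=(c,m)
for f in ('w3','w4','w5'):
    c,m=views[f]; im=cv2.resize(c['color'],None,fx=2,fy=2)[...,::-1].copy()
    h=hull(c,lidpts(454,233.6,.083,47,70,False),m.shape)
    h2=hull(c,lidpts(454,233.6,.083,47,70,True),m.shape)
    for hh,col in((h,(0,255,0)),(h2,(255,0,0))):
        cs,_=cv2.findContours(hh.astype(np.uint8),0,1); cv2.drawContours(im,cs,-1,col,1)
    cv2.imwrite(f'pics/o_{f}.png',im[240:540,380:680])
cv2.imwrite('pics/o_all.png',np.hstack([cv2.imread(f'pics/o_{f}.png') for f in('w3','w4')]))
crop('side0',205,130,265,200,9,'c12')
c=snap('side','side2');crop('side2',190,70,300,200,6,'c13')
```

```text
rail [431.03899167 268.65583567  56.        ]
rail [435.61260694 194.88684429  56.        ]
(array([447.0523459 , 317.20993883, 302.11696353]), array([ 0.03905842, -0.28829649, -0.95686873]))
tcp [[251.36034932 215.80215674]] grasp [[251.30636982 225.10267973]]
lid top [[251.29376722 227.27407368]] ends [[251.80400693 155.49375554]
 [251.07122658 251.18989901]]
```

View pics/o_all.png

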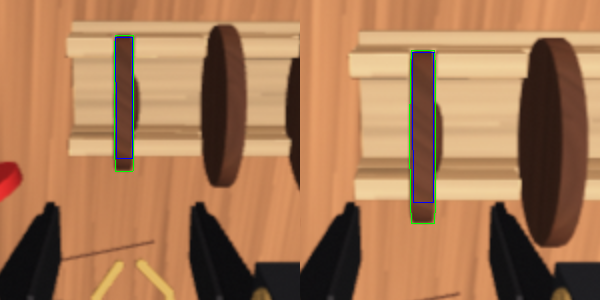

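View pics/c13.png

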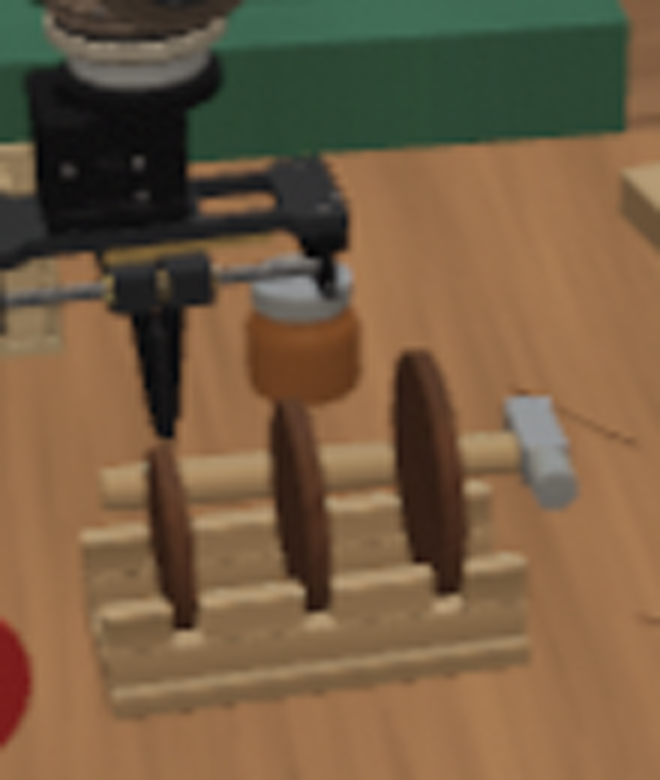

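Run:
```python
from h import *
c=load('side2'); w=load('w5')
for z in(94,100,106,112,118,124): print(z,proj(c,[453.5,233.5,z]),proj(w,[453.5,233.5,z]))
# triangulate lid-top, tip
def tri(a,b):
    A=[];B=[]
    for c,u,v in(a,b):
        o,d=ray(c,u,v);d/=np.linalg.norm(d);M=np.eye(3)-np.outer(d,d);A.append(M);B.append(M@o)
    return np.linalg.lstsq(np.vstack(A),np.hstack(B),rcond=None)[0]
print(tri((c,218,142.5),(w,252,221)))
for P in([454,233.5,117],[454,187,70],[454,270,56],[457,190,56]): print('side lid',proj(load('side0'),P)[0],'in c13',(proj(load('side0'),P)[0]-[190,70])*6)
crop('side2',205,120,245,200,10,'c14')
```

```text
94 [[217.68891824 152.44006542]] [[251.36034932 215.80215674]]
100 [[217.56886689 150.69219761]] [[251.34427491 218.57173407]]
106 [[217.44826149 148.93626332]] [[251.32733178 221.4909898 ]]
112 [[217.32709821 147.17220659]] [[251.30944755 224.57239472]]
118 [[217.20537316 145.39997093]] [[251.29054157 227.82984453]]
124 [[217.08308243 143.61949933]] [[251.2705237  231.27886938]]
[455.05654656 241.19564173 123.1767261 ]
side lid [217.39477987 145.68217819] in c13 [164.36867921 454.09306913]
side lid [219.50149294 167.43496137] in c13 [177.00895765 584.60976821]
side lid [217.72241399 157.19483509] in c13 [166.33448394 523.16901055]
side lid [220.71144129 170.8422162 ] in c13 [184.26864777 605.05329719]
```

View pics/c14.png

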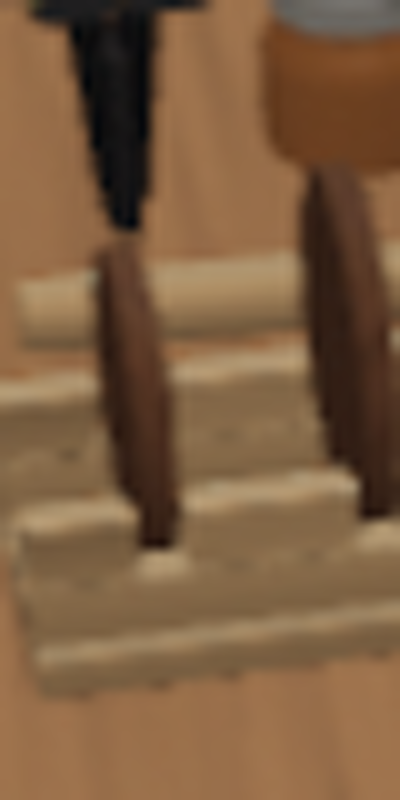

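Run:
```python
from h import *
print(arm.move_straight([453.7,233.5,72],rate=20,force_limit=4))
s=telemetry.get_state();print(s['time'],s['tcp_pos'],s['opening'],s['ft_force'],s['wrist_torque'])
c=snap('side','side3');crop('side3',195,90,255,200,6,'c15')
c=snap('wrist','w7');crop('w7',200,110,300,270,5,'c16')
a=cv2.imread('pics/c15.png');b=cv2.imread('pics/c16.png');h=min(len(a),len(b),600);cv2.imwrite('pics/c17.png',np.hstack([a[:h],b[-h:]])[:600,:800])
```

```text
True
10.1417 [453.9472791  233.63498314  78.72776836] 0.6658559270643563 [0.86353633 0.66318338 5.51738822] [-0.04195027  0.04535393  0.05924769]
```

View pics/c17.png

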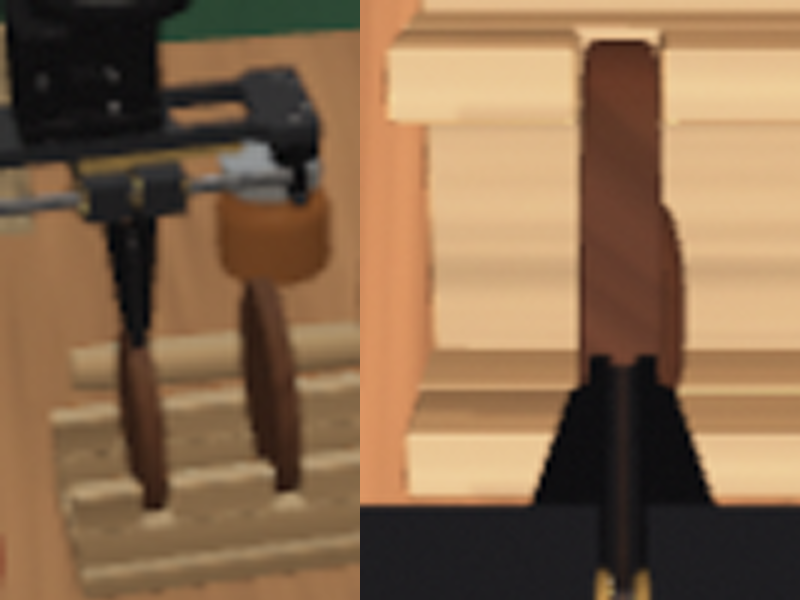

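Run:
```python
from h import *
arm.move_straight([453.5,233.5,86],rate=60); arm.gripper_to(45,force=20)
print(arm.move_straight([453.5,233.5,56],rate=60,force_limit=8))
s=telemetry.get_state();print(s['time'],s['tcp_pos'],s['ft_force'])
arm.gripper_to(5,force=20)
s=telemetry.get_state();print(s['time'],s['tcp_pos'],s['opening'],s['ft_force'],s['wrist_torque'])
c=snap('wrist','w8');crop('w8',200,110,300,270,5,'c18')
```

```text
False
12.075 [453.49329669 233.51228382  55.85687403] [0.33412444 0.63746153 0.64611713]
12.7083 [453.65281682 233.53466691  56.09206683] 11.922393368826011 [0.23456284 0.09773549 0.222617  ] [-0.13469462 -0.00908392 -0.03209531]
```

View pics/c18.png

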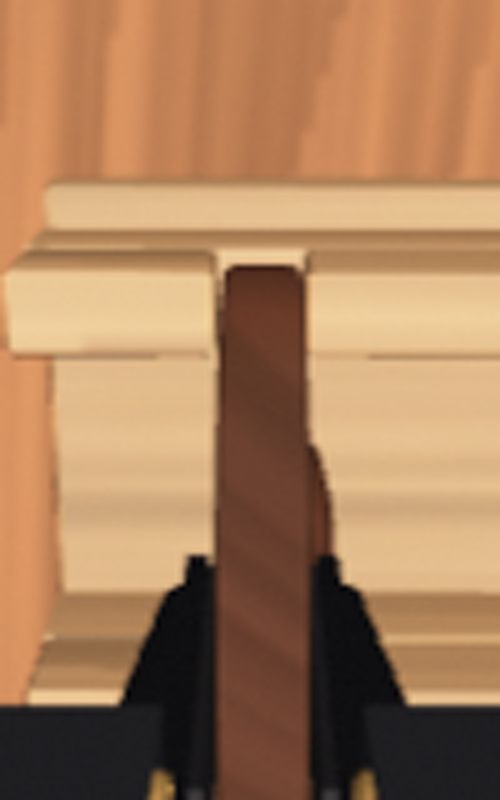

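Run:
```python
from h import *
from fite import face
p=[564,-207.8,.086]
q=qplace(.086,1)
for x,z in((20,45),(12,75),(12,90),(20,140),(20,170)): print(x,z,np.round(face(p,[x,0,z-14])[0],1),arm.solve_ik(face(p,[x,0,z-14])[0],q))
arm.move_straight([453.6,233.5,160],rate=120)
s=telemetry.get_state();print(s['time'],s['tcp_pos'],s['opening'],s['ft_force'],s['wrist_torque'])
arm.reach(face(p,[22,0,150-14])[0],q)
s=telemetry.get_state();print(s['time'],s['tcp_pos'],s['opening'],s['ft_force'],s['wrist_torque'])
for n in('side','top','wrist'): snap(n,n+'p1')
crop('sidep1',200,165,330,300,6,'c19'); crop('topp1',290,140,400,250,6,'c20'); crop('wristp1',0,0,512,384,1.5,'c21')
```

```text
20 45 [ 565.8 -207.6   54.8] [-0.63431628  0.53255978  2.09526918  1.28104041  0.35134174 -1.91322245]
12 75 [ 544.  -209.5   76.8] [-0.66682039  0.4737806   2.12264136  1.18937824  0.37719921 -1.84516037]
12 90 [ 536.5 -210.2   89.8] [-0.67852308  0.44275889  2.12643574  1.12417278  0.39383969 -1.78550423]
20 140 [ 518.5 -211.7  137.1] [-0.70803273  0.33892217  2.11406328  0.90565321  0.47035517 -1.57146002]
20 170 [ 503.5 -213.   163.1] [-0.73401641  0.27875628  2.11034926  0.81741595  0.52500558 -1.49331216]
13.775 [453.23476774 233.32995444 159.38345794] 12.076045642422063 [-0.95643464 -0.15541871 -0.63736492] [-0.08015645  0.04480729 -0.02033881]
15.425 [ 515.43455738 -211.4173038   146.68255667] 12.237043028107486 [-0.10531222  0.377181   -0.9674903 ] [-0.16855134  0.36273825 -0.05669415]
```

View pics/c19.png

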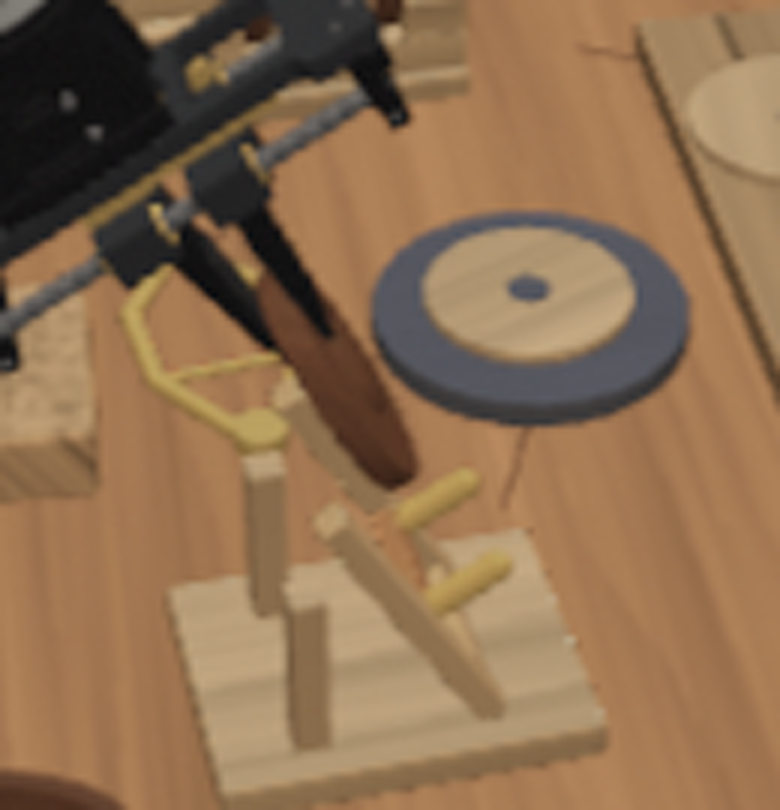

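View pics/c20.png

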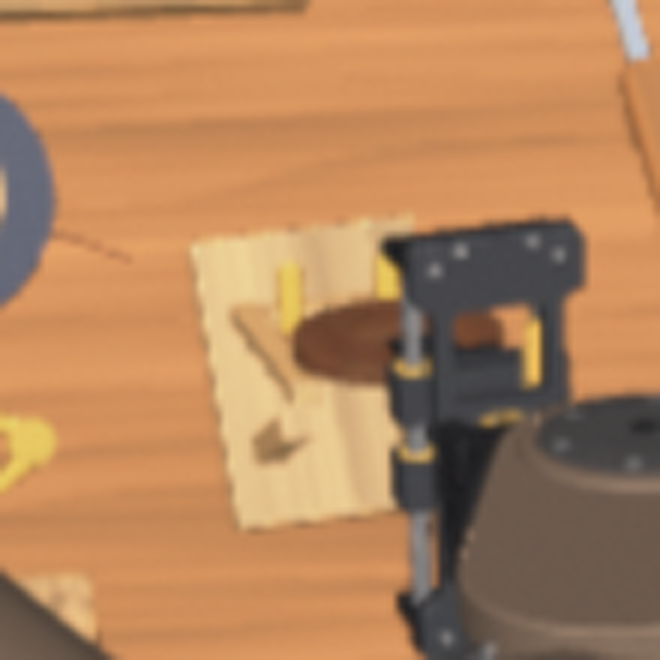

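View pics/c21.png

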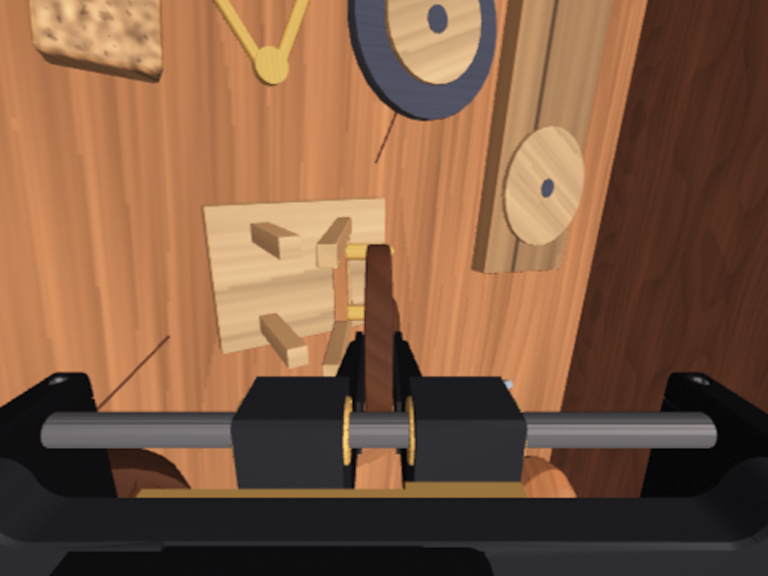

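```bash
cat > ov.py <<'E'
from h import *
from fite import face
def overlay(f,p,lid,s_peg,box,s,out):
    c=load(f); im=cv2.resize(c['color'][...,::-1][box[1]:box[3],box[0]:box[2]],None,fx=s,fy=s,interpolation=cv2.INTER_CUBIC)
    def pl(P,col):
        q=(proj(c,P)-[box[0],box[1]]+.5)*s-.5; cv2.polylines(im,[np.round(q*8).astype(np.int32)],False,col,1,cv2.LINE_AA,3)
    a=np.linspace(0,2*np.pi,90)
    for t in(-6,6): pl(face(p,np.c_[np.full(90,lid[0]+t),lid[1]+47*np.cos(a),lid[2]+47*np.sin(a)]),(0,255,0))
    for sg in(1,-1):
        pl(face(p,[[0,sg*30,0],[0,sg*30,125],[0,sg*44,125],[0,sg*44,0]]),(255,0,0))
        for xx in (0,34): pl(face(p,np.c_[np.full(90,xx),sg*24+6*np.cos(a),s_peg+6*np.sin(a)]),(0,0,255))
    cv2.imwrite(f'pics/{out}.png',im); return im
E
python3 - <<'E'
from ov import *
p=[564,-207.8,.086]
overlay('wristp1',p,[22,0,150],50,(120,120,320,270),4,'c22')
a=overlay('sidep1',p,[22,0,150],50,(225,190,315,290),6,'c23')
overlay('w2',p,[22,0,250],50,(215,115,295,205),6,'c24')
E
```

```text
(no output)
```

View pics/c22.png

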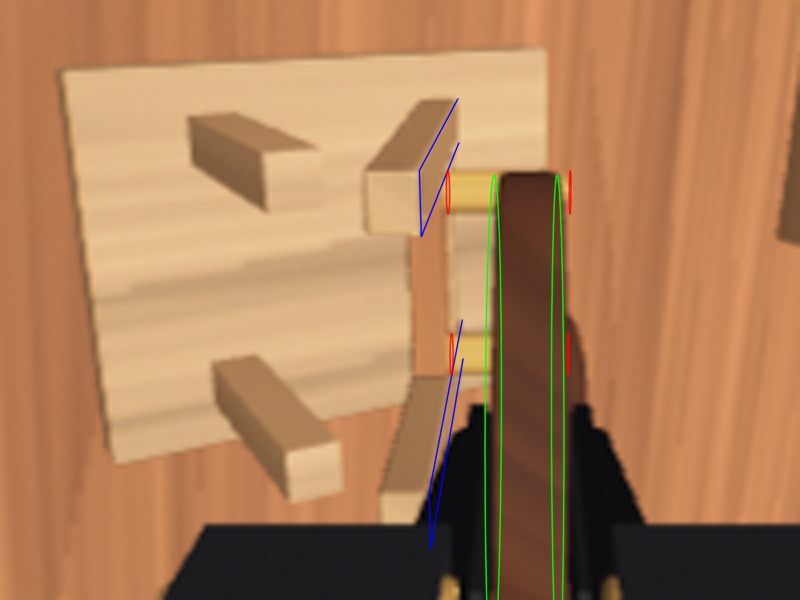

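View pics/c23.png

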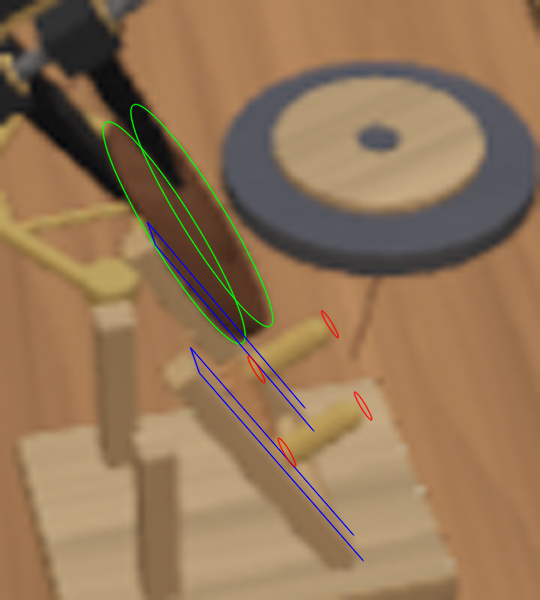

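View pics/c24.png

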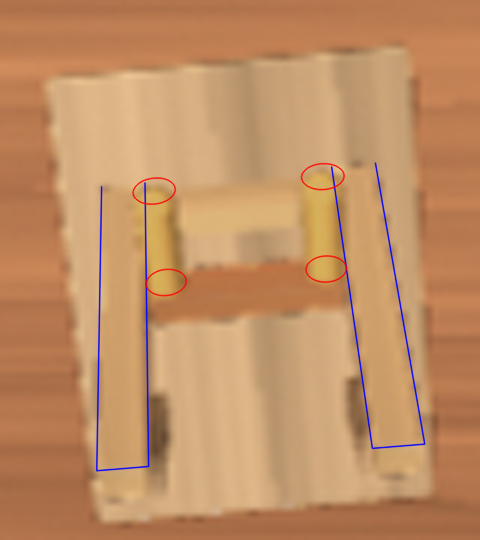

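Run:
```python
from h import *
from fite import face
p=[564,-207.8,.086]
P=lambda x,z:face(p,[x,0,z-14])[0]
def st(t):
    s=telemetry.get_state(); n,yy,zz=faceax(p[2]); d=s['tcp_pos']-np.array([p[0],p[1],18]); F=s['ft_force']
    print(t,round(s['time'],2),'face xyz',np.round([d@n,d@yy,d@zz+14],2),'F',np.round([F@n,F@yy,F@zz],2),s['opening'],np.round(s['wrist_torque'],2))
arm.move_straight(P(15,112),rate=80); arm.dwell(.2); st('pre')
print(arm.move_straight(P(15,66),rate=14,force_limit=3)); st('peg')
for n in('side','wrist'): snap(n,n+'p2')
from ov import overlay
overlay('sidep2',p,[15,0,97],50,(215,190,315,290),6,'c25');overlay('wristp2',p,[15,0,97],50,(120,80,320,230),4,'c26')
```

```text
pre 16.41 face xyz [ 1.5300e+01 -1.1000e-01  1.1241e+02] F [-0.02  0.64 -2.  ] 12.024756703815667 [-0.13  0.38 -0.01]
True
peg 17.82 face xyz [1.499e+01 4.000e-02 9.722e+01] F [ 0.09 -0.23  5.98] 11.919132381063571 [-0.16  0.3  -0.06]
```

View pics/c25.png

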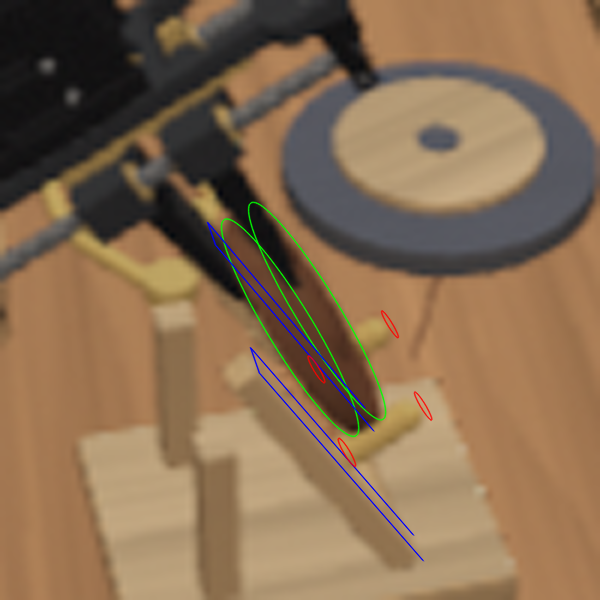

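View pics/c26.png

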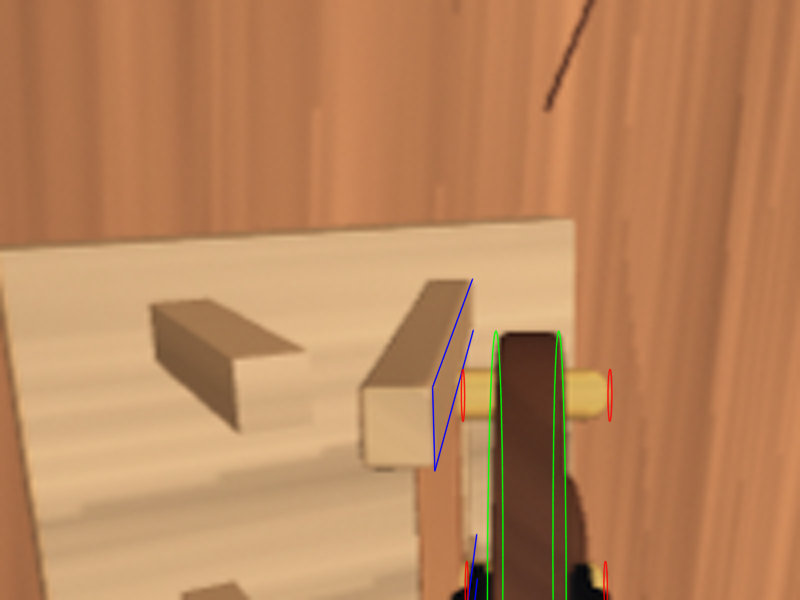

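```bash
cat > st.py <<'E'
from h import *
from fite import face
p=[564,-207.8,.086]
P=lambda x,z,y=0:face(p,[x,y,z-14])[0]
def st(t):
    s=telemetry.get_state(); n,yy,zz=faceax(p[2]); d=s['tcp_pos']-np.array([p[0],p[1],18]); F=s['ft_force']
    r=np.array([d@n,d@yy,d@zz+14]); print(t,round(s['time'],2),'face xyz',np.round(r,2),'F',np.round([F@n,F@yy,F@zz],2),round(s['opening'],2),np.round(s['wrist_torque'],2)); return r
E
python3 - <<'E'
from st import *
arm.move_straight(P(15,99.2),rate=20); arm.dwell(.1); st('off')
print(arm.move_straight(P(0,99.2),rate=12,force_limit=2.5)); a=st('slat')
arm.dwell(.2); a=st('slat2')
x=a[0]+.3
arm.move_straight(P(x,99.2),rate=10); st('b')
print(arm.move_straight(P(x,92),rate=8,force_limit=2.5)); st('peg')
arm.dwell(.2); st('peg2')
for n in('side','wrist'): snap(n,n+'p3')
from ov import overlay
overlay('sidep3',p,[x,0,97.2],50,(215,190,315,290),6,'c27');overlay('wristp3',p,[x,0,97.2],50,(120,80,320,230),4,'c28')
E
```

```text
off 18.28 face xyz [1.492e+01 4.000e-02 9.912e+01] F [-0.76  0.65 -0.07] 12.31 [-0.12  0.43 -0.  ]
True
slat 19.1 face xyz [5.550e+00 3.000e-02 9.916e+01] F [3.95 0.6  1.43] 12.11 [-0.05 -0.28  0.15]
slat2 19.3 face xyz [5.510e+00 5.000e-02 9.907e+01] F [ 3.85 -0.18  2.19] 12.11 [-0.22 -0.44  0.19]
b 19.55 face xyz [5.630e+00 3.000e-02 9.914e+01] F [ 0.45 -0.4   1.11] 12.03 [-0.23  0.    0.02]
True
peg 19.98 face xyz [5.650e+00 8.000e-02 9.728e+01] F [1.34 0.09 5.05] 11.85 [-0.11  0.08  0.01]
peg2 20.18 face xyz [5.650e+00 8.000e-02 9.726e+01] F [0.76 0.82 5.8 ] 12.07 [-0.06  0.16  0.02]
```

View pics/c27.png

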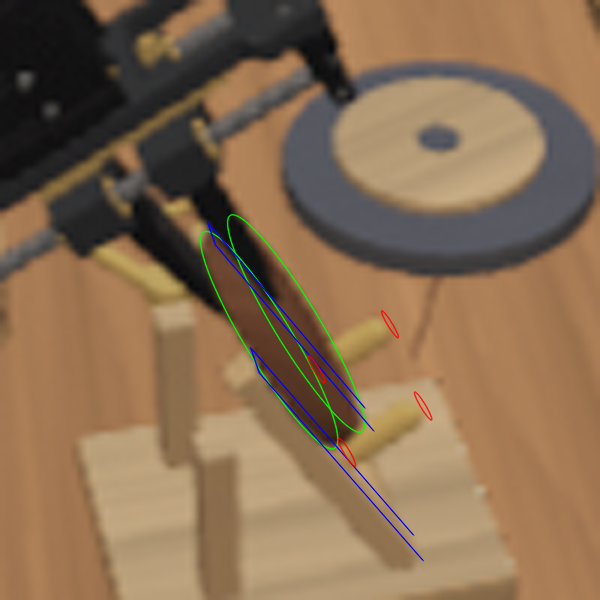

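View pics/c28.png

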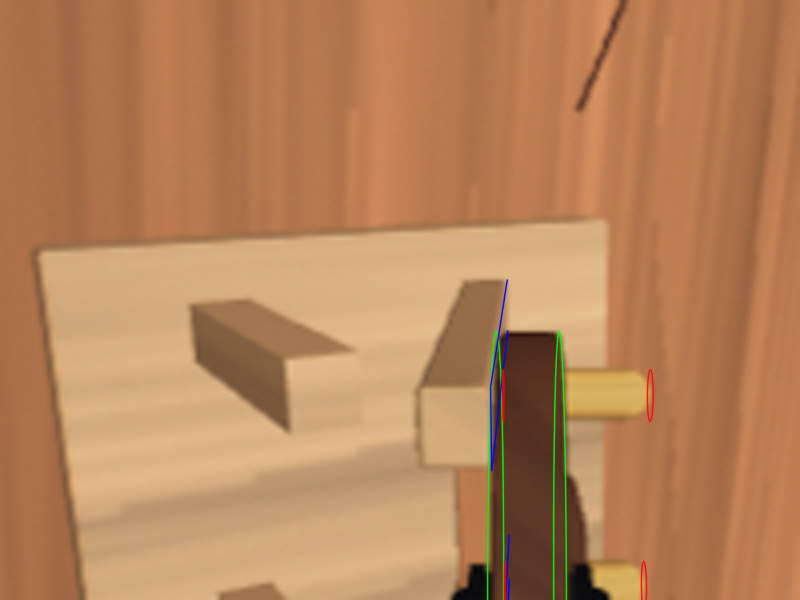

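Run:
```python
from st import *
arm.move_straight(P(5.8,97.45),rate=10); st('ease')
arm.gripper_to(15); st('o15'); arm.dwell(.2)
for n in('side','wrist'): snap(n,n+'p4')
arm.gripper_to(36); st('o36')
arm.move_straight(P(5.8,150),rate=60,force_limit=8); st('up')
for n in('side','wrist'): snap(n,n+'p5')
crop('sidep5',215,190,315,290,6,'c29');crop('wristp5',120,100,320,250,4,'c30')
```

```text
ease 20.53 face xyz [5.690e+00 8.000e-02 9.734e+01] F [-0.09 -0.6   2.19] 12.09 [-0.11  0.24  0.01]
o15 20.86 face xyz [5.680e+00 8.000e-02 9.734e+01] F [ 0.42  0.27 -0.6 ] 15.03 [-0.11  0.34  0.03]
o36 21.77 face xyz [5.770e+00 1.000e-02 9.745e+01] F [ 0.26  0.15 -0.38] 36.42 [-0.13  0.3   0.04]
up 22.79 face xyz [5.7000e+00 7.0000e-02 1.4977e+02] F [ 0.11 -0.54  0.51] 36.14 [-0.11  0.32 -0.01]
```

View pics/c29.png

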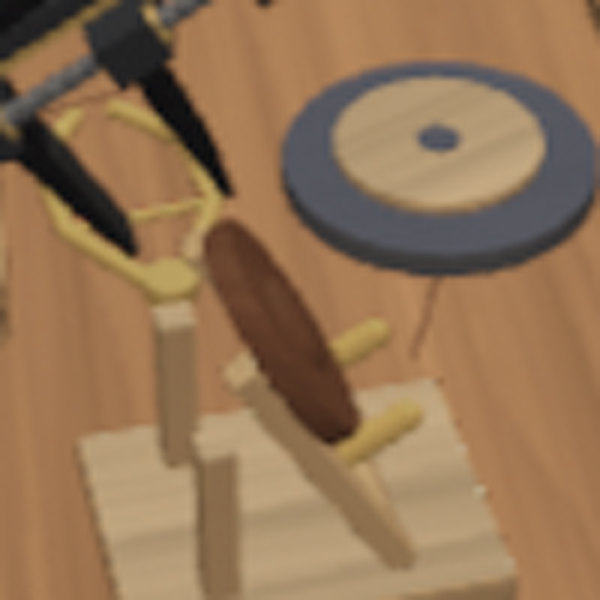

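View pics/c30.png

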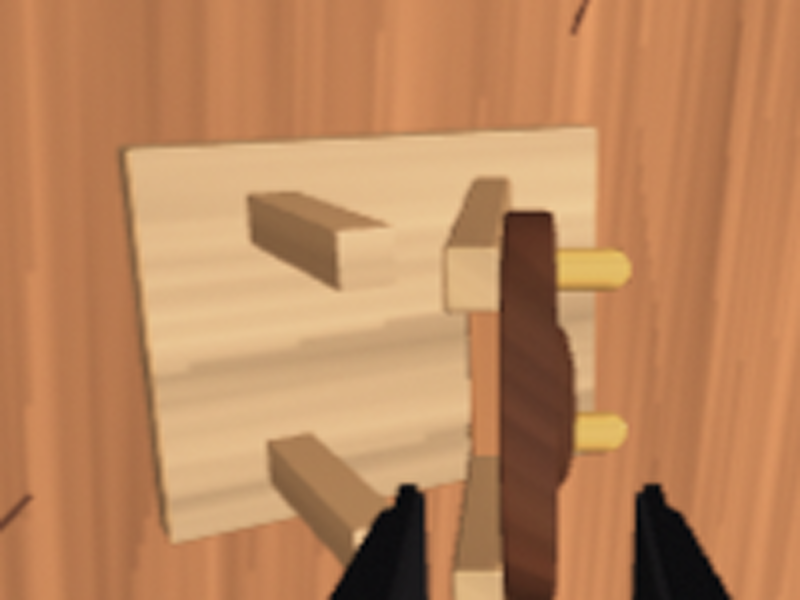

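Run:
```python
from st import *
from ov import overlay
arm.move_straight(P(5.8,215),rate=100); arm.dwell(.2); st('up2')
for n in('side','wrist','top'): snap(n,n+'p6')
overlay('wristp6',p,[6,0,97.2],50,(140,90,320,230),4,'c31')
overlay('wristp5',p,[6,0,97.2],50,(120,100,320,250),4,'c32')
crop('sidep6',180,110,310,300,4,'c33')
```

```text
up2 23.89 face xyz [5.5800e+00 1.9000e-01 2.1448e+02] F [-0.26  0.75  0.59] 36.02 [-0.06  0.32  0.02]
```

View pics/c31.png

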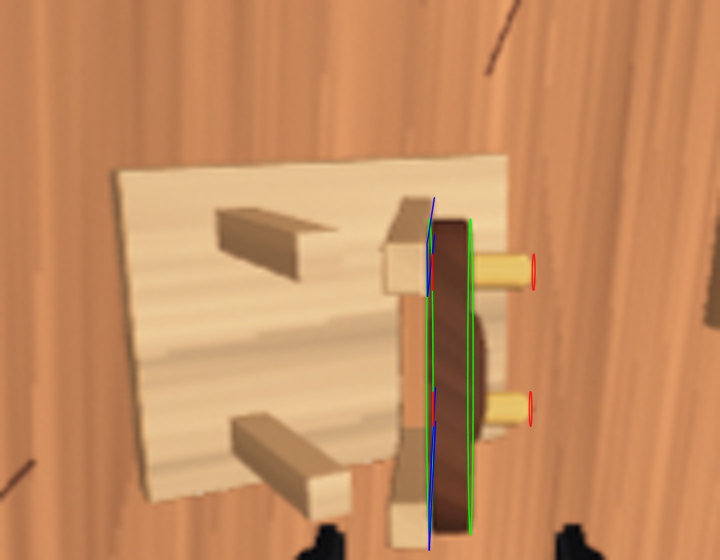

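View pics/c33.png

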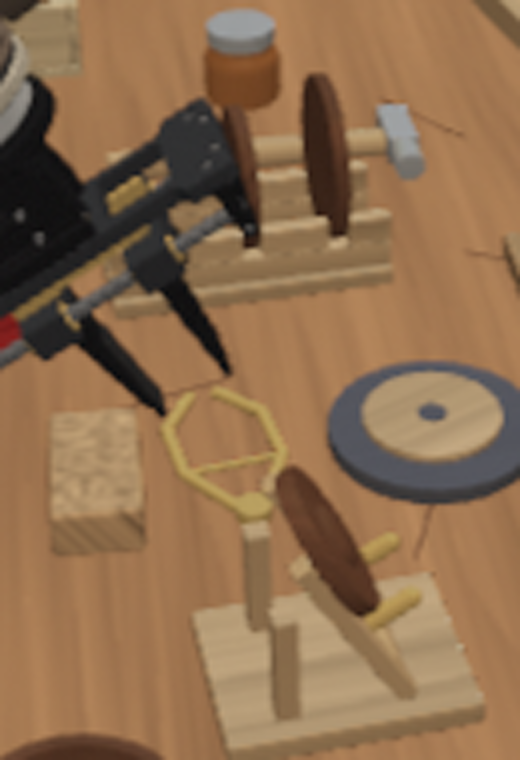

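The overlay puts the lid within about 1 mm of centre, flush on both slats and resting on both pegs. The gripper is clear and the other two lids are still upright in their grooves.

```bash
python3 -c "
from h import *
print(arm.close_job()); print(telemetry.get_state()['time'])"
```

```text
the job is handed in; nothing more can be done
None
the job is handed in; nothing more can be done
```

The template on the faceplate was the small one, so I took lid_small from the groove nearest the robot and leaned it on the easel. It rests on both brass pegs with its flat back against the slats and its dome outward. I handed the job in at about 24 s of the 38 s allowed; no verdict was reported.

- **Placing:** I felt for the pegs, touching them at a lid-centre height of about 97 mm up the face (pegs about 50 mm up), then for the slats. I then let the lid down until the tool force had risen to 5–6 N. I eased that to about 2 N, opened the gripper and withdrew up the slope.
- **Last checks:** In the final wrist image, the modelled lid outline (6 mm out, on the middle, 97 mm up) lies within about 1–2 mm of the real lid. The side image shows the two other lids still upright in their grooves and the gripper clear of everything. I judged "nothing else moved" by eye from the pictures and did not measure it.
- **What disagreed:** The real fingertips are about 38 mm short of the reported TCP. My first grasp therefore closed on air above the lid. I found the offset by touching the lid's top with the shut fingers at about 5 N, corrected for it, and the second grasp held.
- **Camera fits:** The side and wrist cameras disagreed by up to 5 mm on the lid's position. I used the close wrist views.

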